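# Return the punch to its rack and hold the rack up level

## Task

Put the slim steel punch, which stands upright in one of the two dark steel holders, into the empty hole of the wooden punch rack, pushed all the way down, and let go of it. Then take the rack by its handle bar, lift it straight up about 12 cm clear of the bench and hold it there, steady and level, for three seconds so that the bench under it could be wiped; the program finishes while still holding the rack up. Never tip the rack over, and leave the other things where they are.

Things in the scene. Friction and masses are not known exactly. Their poses are not given: they have to be found in the camera images.
- rack: loose wooden punch rack, 0.5 to 0.8 kg: block 90 (x) by 220 (y) by 40 mm high, origin at the centre of its underside (height 0 on the bench), z up. Two 10 mm steel posts at y = -35, +35 mm carry a dark handle bar. Two fixed steel punches at x = -25, +22, y = +85 mm reach 112 mm up. Loaded, its centre of mass lies within 10 mm of the handle's middle in plan
- rack_hole (a point): centre of the mouth of the empty hole in the rack's top, at rack x = 0, y = -85 mm, 40 mm above the underside; round, 15 mm wide, 30 mm deep with a flat floor, 2 mm chamfer; axes as the rack
- rack_handle (a point): centre of the rack's handle bar, at rack x = 0, y = 0, 125 mm above the underside; the bar is 94 mm long (rack y), 14 mm wide (rack x) and 22 mm high, with free space under it between the posts; pinch it at its middle across its 14 mm width from above; axes as the rack
- punch_slim: the slim loose steel punch, 12 mm diameter, 110 mm long, 0.09 kg, round with a chamfered lower end, standing upright and loose in holder_slim (lower end 10 mm above the bench, top at 120 mm); origin at the centre of its lower end, z along it to the top
- punch_slim_tip (a point): centre of the lower end of the slim punch, the end that goes into the hole
- holder_slim: dark steel holder block fixed to the bench, 55 by 55 by 30 mm high, with a 15 mm hole 20 mm deep in its centre in which the slim punch stands; origin at the centre of its underside
- holder_fat: the like block, fixed, with a 25 mm hole in which the fat punch stands; origin at the centre of its underside
- punch_fat: the other loose steel punch: 22 mm diameter, 90 mm long, standing upright in holder_fat; too thick for the rack's hole; origin at its lower end centre; not to be moved
- hammer: hammer lying on the bench, 270 mm long; origin under its middle; not to be moved
- mandrel: steel cone mandrel standing on a 68 mm round foot, 140 mm tall; origin under its centre; not to be moved
- bowl: white ceramic bowl, 120 mm across, 50 mm high; origin under its centre; not to be moved
- oil: pale round oil bottle, 48 mm across, 110 mm high; origin under its centre; not to be moved
- screwdriver: screwdriver lying on the bench, 190 mm long; origin under its middle; not to be moved
- collar: flat brass ring, 44 mm across, 12 mm high, lying flat; origin under its centre; not to be moved
There are look-alikes about, which are no part of the job. Several things have the shape of the rack; the one meant has the colours described above. Leave any red look-alike of the holder_fat alone.

How it is judged:
By the outcome, as a careful person would: the job done as asked, in the order asked, and still so for the second after the job is handed in, while the arm keeps its last pose, push and grip.
It also fails if it takes over 56 s, if anything falls off the work surface, if the arm or the gripper's body presses on something with over 40 N, if the wrist force passes 120 N, or if a joint passes its speed limit or range.

## Robot

A 7-joint arm with a two-finger parallel gripper is mounted at the origin on the work surface. World frame = base frame: x ahead of the robot, y to its left, z up, the work surface at z = 0. Lengths are in m, angles in degrees, forces in N, time in s.
With the tool pointing down it reaches from about 0.4 to 0.9 m from the base axis. Payload 5.5 kg.
Tool frame: the origin (TCP) lies between the finger pads, 19 mm behind the fingertips; this is the grasp point; z points along the fingers, y is the line along which they close (so a half turn about z gives the same grasp; the last joint's range is limited). The gripper opens to 92 mm and grips with 3 to 60 N. Pads are 19 mm wide; open, the fingers measure 130 mm over their backs; the gripper's body (75 mm by 190 mm) begins 47 mm behind the grasp point.
Start: joints at [-56.196, 28.699, -24.465, 88.831, 12.651, 65.22, -12.049], TCP at [0.209, 0.616, 0.246] pointing down, gripper open.
Joint ranges: [-164.97, 164.97], [-17.58, 116.51], [-87.97, 89.64], [11.32, 138.91], [-80.73, 260.73], [10.89, 115.49], [-147.41, 147.41]. Speed limits (degrees/s): [147.25, 147.25, 180, 180, 180, 180, 180].

## Interface

Orientations are given as [roll, pitch, yaw] about the fixed x, y, z axes, in that order (R = Rz(yaw) Ry(pitch) Rx(roll)).
In Python, from station import robot gives the robot as it stands. The module is installed in compiled form; this text tells all that it offers. Calls block until the motion is done:
- robot.goto(position, orientation): joint-space move of the TCP to a pose.
- robot.move_straight(position, ori=None, feed=0.15, max_force=None): straight line of the TCP; ori=None keeps the orientation; feed is the mean speed in m/s. With max_force (N) it stops when the force on the tool has changed by that much, and returns True; else False.
- robot.goto_joints(angles): joint-space move.
- robot.gripper_to(opening): finger opening in m; the grip force is fixed at half the most; returns when the fingers have stopped.
- robot.dwell(seconds).
- robot.solve_ik(position, orientation): joint angles nearest the present ones, or None.
- robot.get_image(name): name is "scene" or "top"; returns (picture, depth): 480x640x3 uint8, red, green, blue; 480x640 float32, m along the optical axis (not along the pixel's ray), 0 where there is no reading.
- robot.camera_model(name): a dict with "mtx" (3x3 intrinsics, pixels), "rvec" (rotation vector, rad) and "tvec" (3), from world to camera coordinates, as OpenCV has them. Camera axes: x right, y down, z forward; pixel columns grow to the right and rows downward; lengths in m; the calibration is good to about 2 mm. A picture is of the moment at which its call begins. camera_model takes no time and is no camera call.
A pose or a line that the arm cannot do raises robot.PlanningError and nothing moves.
- robot.finish_job(): hands the job in; it is judged then, once.
Trained networks look in the newest picture that a camera, given by its name, has taken for a name from the list of things; names that differ only in an ending like _2 or _b are one class to them, and where a whole thing is asked for, a point or a joint stands for the part that bears it (a point fixed in the world has none). Each returns a list of dicts, best first, with "p" (0 to 1); they miss things now and then, are a little off and sometimes report something else, mostly with a low value. They report only what shows in the picture. A call takes as long as a camera call. They do not tell look-alikes from the thing itself.
- robot.outline_of(camera, target): "pixels" (480x640 bool, what is visible of it) and "xy" ([column, row] in pixels, amid what is visible of it).
Readings, each from a call of its own:
- robot.read_time(): time.
- robot.read_joint_pos(): joint angles.
- robot.read_dq(): joint speeds.
- robot.read_joint_torque(): joint torques, N m.
- robot.read_tool_pos(): TCP position.
- robot.read_orientation(): TCP orientation.
- robot.read_ft_force(): force on the tool from outside, world axes, zero at the start.
- robot.read_torque(): the same for the moment, N m.
- robot.read_grip_width(): finger opening in m.
- robot.read_gripper_force(): force on a finger pad.
Only numpy, scipy, OpenCV 4.12 (cv2) and the standard library are available. Lean on these libraries where they do the work, as an engineer would, in place of code of your own. Each camera call takes 0.05 s, during which the arm holds its last target. There are 200 camera calls.

## Working session

There is one attempt and no reset: what is moved stays moved. The work goes in short steps, each a Python script; the robot and the scene stay as the last script left them, time stands still between calls to the robot, and variables do not carry over. Pictures are saved under pics/ and viewed, at most 10 in all, crops included, and the job is handed in when it is done.

```bash
mkdir -p pics
cat > h.py <<'E'
from station import robot
import numpy as np, cv2
def cam(n):
    c=robot.camera_model(n); return np.array(c["mtx"]),cv2.Rodrigues(np.array(c["rvec"],float))[0],np.array(c["tvec"],float).ravel()
def cloud(n,d):
    K,R,t=cam(n); v,u=np.mgrid[0:480,0:640]
    p=np.stack([(u-K[0,2])/K[0,0]*d,(v-K[1,2])/K[1,1]*d,d],-1)
    return (p-t)@R
def proj(n,P):
    K,R,t=cam(n); q=(np.atleast_2d(P)@R.T+t)@K.T; return q[:,:2]/q[:,2:]
def save(n,im): cv2.imwrite(n,im[:,:,::-1])
E
python3 - <<'E'
from h import *
for n in("scene","top"):
    im,d=robot.get_image(n); save(f"pics/{n}0.png",im); np.savez(f"{n}0.npz",im=im,d=d); W=cloud(n,d)
    K,R,t=cam(n); print(n,"cam at",-R.T@t)
    for k in("rack","rack_hole","rack_handle","punch_slim","holder_slim","holder_fat"):
        for o in robot.outline_of(n,k):
            m=o["pixels"]&(d>0)
            if m.any():
                P=W[m]; print(k,round(o["p"],2),np.round(o["xy"]),m.sum(),"med",np.round(np.median(P,0),3),"lo",np.round(np.percentile(P,3,0),3),"hi",np.round(np.percentile(P,97,0),3),im[m].mean(0).astype(int))
print(robot.read_time())
E
```

```text
scene cam at [ 1.35956335 -0.33757478  0.7906808 ]
rack 0.85 [387. 244.] 4083 med [0.573 0.153 0.041] lo [0.519 0.049 0.004] hi [0.614 0.258 0.136] [151 118  81]
rack_hole 0.96 [347. 188.] 2749 med [0.316 0.177 0.041] lo [0.17  0.129 0.001] hi [0.411 0.246 0.136] [89 47 96]
rack_hole 0.9 [383. 248.] 4021 med [0.573 0.151 0.041] lo [0.521 0.049 0.005] hi [0.614 0.258 0.136] [151 119  82]
rack_hole 0.23 [221. 246.] 161 med [ 0.369 -0.197  0.01 ] lo [ 0.353 -0.213  0.   ] hi [ 0.393 -0.182  0.015] [155 114  55]
rack_handle 0.7 [384. 244.] 3909 med [0.574 0.149 0.04 ] lo [0.522 0.049 0.004] hi [0.614 0.256 0.135] [151 119  82]
rack_handle 0.67 [345. 188.] 2599 med [0.319 0.176 0.041] lo [0.205 0.128 0.006] hi [0.41  0.234 0.136] [87 46 98]
rack_handle 0.42 [121. 348.] 907 med [ 0.657 -0.454  0.072] lo [ 0.625 -0.472  0.002] hi [ 0.67  -0.44   0.113] [146 130 117]
punch_slim 0.56 [214. 259.] 189 med [ 0.489 -0.236  0.078] lo [ 0.483 -0.241  0.031] hi [ 0.493 -0.23   0.119] [95 87 78]
holder_slim 0.59 [217. 279.] 712 med [ 0.499 -0.237  0.029] lo [ 0.457 -0.267  0.001] hi [ 0.517 -0.202  0
[... 912 characters left out ...]
ed [ 0.487 -0.231  0.088] lo [ 0.483 -0.237  0.033] hi [ 0.493 -0.229  0.12 ] [87 87 86]
punch_slim 0.39 [256. 131.] 1650 med [0.828 0.176 0.022] lo [0.771 0.121 0.003] hi [0.869 0.224 0.051] [197 194 191]
holder_slim 0.74 [415. 259.] 504 med [ 0.484 -0.229  0.029] lo [ 0.458 -0.263 -0.   ] hi [ 0.517 -0.205  0.034] [100  93  94]
holder_slim 0.66 [260. 232.] 3234 med [0.559 0.156 0.04 ] lo [0.515 0.056 0.023] hi [0.607 0.259 0.137] [189 163 116]
holder_fat 0.68 [404. 171.] 513 med [ 0.72  -0.219  0.029] lo [ 0.695 -0.245  0.006] hi [ 0.746 -0.192  0.034] [186  48  43]
holder_fat 0.61 [401. 210.] 348 med [ 0.607 -0.191  0.03 ] lo [ 0.589 -0.227  0.012] hi [ 0.641 -0.173  0.033] [91 88 91]
0.7
```

View pics/top0.png

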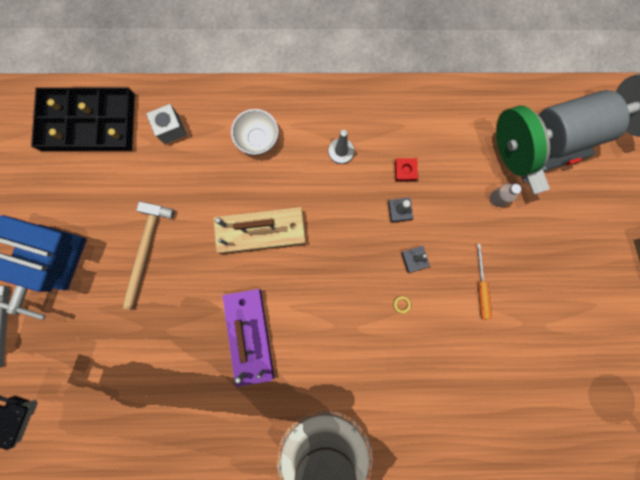

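View pics/scene0.png

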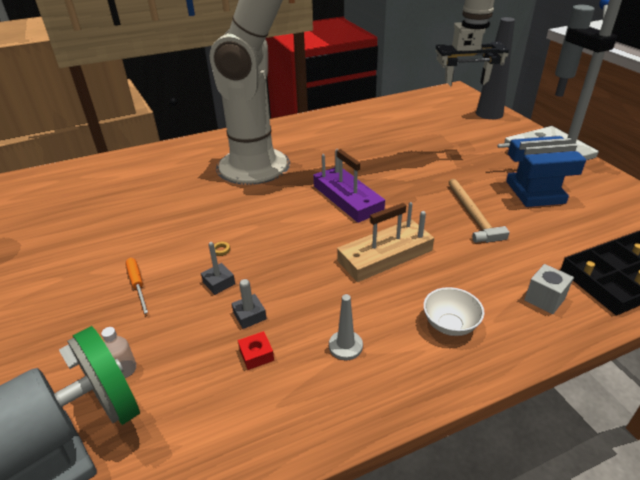

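The wooden rack meant is at top (260,231) and scene (385,244). The purple one at top (247,337) is a look-alike. The slim punch stands in the dark holder at top (415,259). The fat punch in its dark holder is at (401,208), and the red block at (406,169) is another look-alike. The rack's empty hole is at top (293,226) and its fixed punches are at the left.

```bash
cat > m.py <<'E'
from h import *
def rackfit(D):
    for n in D:
        im,d=D[n]; W=cloud(n,d); x,y,z=np.moveaxis(W,-1,0)
        a=(abs(x-.56)<.08)&(abs(y-.155)<.14)&(d>0)
        m=a&(z>.034)&(z<.045); P=W[m][:,:2].astype(np.float32)
        r=cv2.minAreaRect(P); print(n,"rect",r)
        m=a&(z>.13); Q=W[m][:,:2]; rr=cv2.minAreaRect(Q.astype(np.float32)); print(" bar",rr,"z",np.median(W[m][:,2]))
def punchfit(D,c,zlo=.04):
    A=[]
    for n in D:
        im,d=D[n]; W=cloud(n,d); m=(np.hypot(W[...,0]-c[0],W[...,1]-c[1])<.025)&(W[...,2]>zlo)&(W[...,2]<.3)&(d>0)
        C=cam(n); o=-C[1].T@C[2]
        P=W[m]; v=P[:,:2]-o[:2]; v/=np.linalg.norm(v,axis=1)[:,None]
        if n=="scene": P=P.copy(); P[:,:2]+=.0045*v
        px=np.polyfit(P[:,2],P[:,0],1); py=np.polyfit(P[:,2],P[:,1],1)
        t=P[:,2]>P[:,2].max()-.004
        print(n,m.sum(),"zmax",P[:,2].max(),"slope",px[0],py[0],"at z=.1",np.polyval(px,.1),np.polyval(py,.1),"top",W[m][t].mean(0))
E
python3 - <<'E'
from m import *
D={n:(lambda f:(f["im"],f["d"]))(np.load(n+"0.npz")) for n in("scene","top")}
rackfit(D); punchfit(D,(.488,-.233))
im=D["scene"][0]; a=cv2.resize(im[225:305,190:290],None,fx=4,fy=5,interpolation=2)
b=cv2.resize(D["top"][0][200:280,205:305],None,fx=4,fy=5,interpolation=2)
save("pics/crop1.png",np.hstack([a,b])[:, :800])
# hole: depth below top surface
W=cloud("top",D["top"][1]); m=(abs(W[...,0]-.565)<.03)&(abs(W[...,1]-.07)<.03)
c=D["top"][0][215:236,283:303].mean(-1).astype(int); print(c)
K,R,t=cam("top"); o=-R.T@t
def at(u,v,z):
    r=R.T@np.array([(u-K[0,2])/K[0,0],(v-K[1,2])/K[1,1],1]); return o+r*(z-o[2])/r[2]
print(at(293,226,.04),at(304,208,.04))
E
```

```text
scene rect ((0.5608526468276978, 0.1582779884338379), (0.09474315494298935, 0.2231556922197342), 6.335206985473633)
 bar ((0.5601412653923035, 0.15853841602802277), (0.019721072167158127, 0.09667784720659256), 5.696530342102051) z 0.1357656155978487
top rect ((0.5639391541481018, 0.15868589282035828), (0.0906253531575203, 0.22087667882442474), 6.22234582901001)
 bar ((0.5635531544685364, 0.1579178422689438), (0.014678047969937325, 0.09361361712217331), 5.628059387207031) z 0.13589547842822738
scene 168 zmax 0.12132255231328859 slope -0.014678087156186731 -0.0028939018360182606 at z=.1 0.48396193350116107 -0.23520848435216102 top [ 0.48643802 -0.23571177  0.11966735]
top 54 zmax 0.12067974960938951 slope 0.0182310934862121 -0.045761747346658464 at z=.1 0.487650784345215 -0.23286814756026322 top [ 0.48851633 -0.23494337  0.11845701]
[[189 189 188 185 185 184 185 182 183 182 181 182 181 180 179 182 179 176
  156 119]
 [186 185 182 182 180 181 181 180 181 180 180 180 180 181 181 180 181 178
  162 123]
 [182 182 183 182 182 182 182 183 183 182 183 183 183 184 182 184 185 180
  163 127]
 [
[... 898 characters left out ...]
179 187 191 194 192 193
  189 176]
 [125 127 126 133 155 183 188 184 175 168 167 176 186 190 192 192 190 191
  190 179]
 [125 127 127 135 156 182 192 189 188 184 184 187 190 191 192 192 191 193
  192 183]
 [143 142 143 150 166 181 192 190 191 191 189 189 192 193 193 191 194 192
  194 187]
 [171 173 173 175 180 189 191 191 192 193 193 193 192 193 194 192 194 191
  195 190]
 [190 189 189 190 189 191 193 191 194 193 193 192 192 193 194 193 193 193
  194 189]
 [191 192 191 190 192 192 193 192 193 194 191 193 193 194 193 193 192 194
  195 188]
 [192 192 193 192 192 192 193 191 193 192 192 192 191 192 191 192 190 190
  189 186]]
[0.57149509 0.07352502 0.04      ] [0.61712398 0.04584307 0.04      ]
```

View pics/crop1.png

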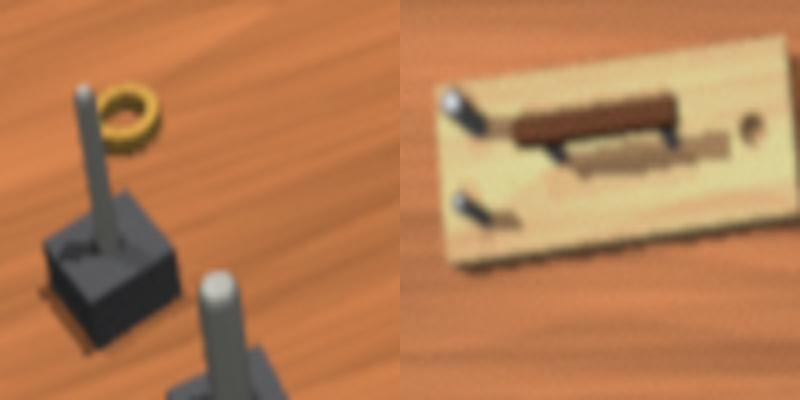

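Run:
```python
from m import *
P=(.4865,-.2345); H=(.5717,.074)
for y in (96.2,-83.8):
    for p in ([*P,.3],[*P,.102],[*H,.25],[*H,.1],[.5625,.1585,.25]):
        q=robot.solve_ik(p,[180,0,y]); print(y,p,None if q is None else np.round(q))
q=robot.read_orientation();print(q)
best=96.2
a=[robot.solve_ik([*P,.3],[180,0,y]) for y in(96.2,-83.8)]
y=96.2 if a[1] is None or (a[0] is not None and abs(a[0][6])<abs(a[1][6])) else -83.8
print("yaw",y)
robot.goto([*P,.3],[180,0,y]); robot.gripper_to(.05)
print(robot.move_straight([*P,.16],feed=.15,max_force=8),robot.read_tool_pos(),robot.read_time())
D={n:robot.get_image(n) for n in("scene","top")}
save("pics/ab.png",np.hstack([cv2.resize(D[n][0][v:v+120,u:u+100],None,fx=4,fy=5,interpolation=2) for n,u,v in(("scene",165,190),("top",370,200))])[:600])
```

```text
96.2 [0.4865, -0.2345, 0.3] [ -2.  14.  30. 103.  -7.  66.  36.]
96.2 [0.4865, -0.2345, 0.102] [  2.  29.  27. 112. -19.  43.  45.]
96.2 [0.5717, 0.074, 0.25] [-12.  19.   2. 100.  -1.  61.  -3.]
96.2 [0.5717, 0.074, 0.1] [-11.  30.   2. 107.  -1.  44.  -3.]
96.2 [0.5625, 0.1585, 0.25] [-15.  20.  -5.  99.   2.  61. -14.]
-83.8 [0.4865, -0.2345, 0.3] [ -34.   31.   78.  103.  -32.   73. -121.]
-83.8 [0.4865, -0.2345, 0.102] [ -24.   45.   65.  113.  -51.   56. -107.]
-83.8 [0.5717, 0.074, 0.25] [ -62.   42.   78.  102.  -43.   73. -146.]
-83.8 [0.5717, 0.074, 0.1] [ -59.   61.   77.  108.  -65.   71. -133.]
-83.8 [0.5625, 0.1585, 0.25] [ 32.  41. -74.  97.  41.  74. 135.]
[ 1.79998142e+02 -1.36202460e-03  1.61281055e+02]
yaw 96.2
False [ 0.48714396 -0.23490079  0.16083355] 5.7583
```

View pics/ab.png

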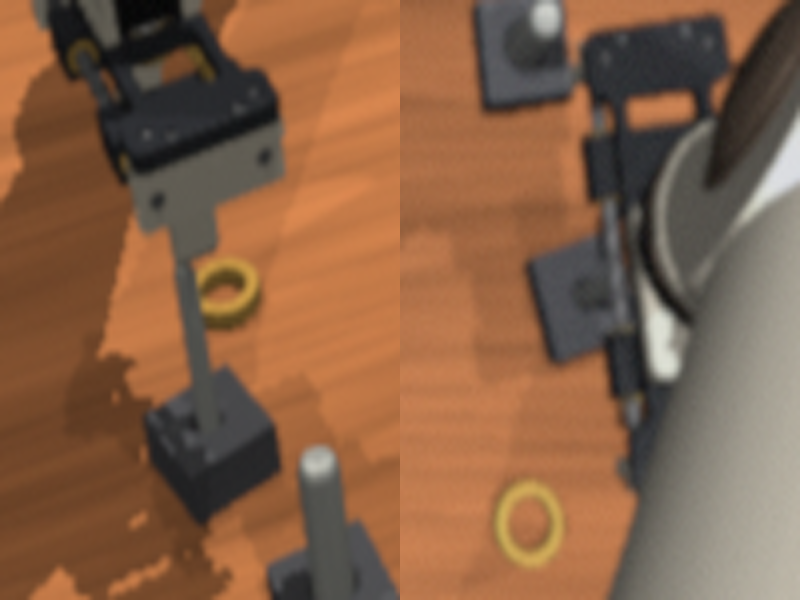

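Run:
```python
from m import *
t=np.array(robot.read_tool_pos()); y=np.radians(6.2)
for s in(.025,.03): print("near fingertip expected px",(proj("scene",t+[s*np.cos(y),s*np.sin(y),-.019])-[165,190])*[4,5])
print("tcp-tip px",(proj("scene",t-[0,0,.019])-[165,190])*[4,5])
for p in([.4865,-.2345,.12],[.4865,-.2345,.03]): print("punch exp",(proj("scene",p)-[165,190])*[4,5])
im,d=robot.get_image("scene"); W=cloud("scene",d)
m=(abs(W[...,0]-.505)<.035)&(abs(W[...,1]+.235)<.03)&(W[...,2]>.145)&(W[...,2]<.152)&(d>0)
print("finger y range",W[m].min(0),W[m].max(0))
m=(abs(W[...,0]-.487)<.02)&(abs(W[...,1]+.235)<.02)&(W[...,2]>.04)&(W[...,2]<.125)
for z in(.05,.07,.09,.11):
    k=m&(abs(W[...,2]-z)<.01); print(z,W[k].mean(0),W[k].min(0),W[k].max(0))
```

```text
near fingertip expected px [[191.50602858 256.36885324]]
near fingertip expected px [[194.84385059 262.75235112]]
tcp-tip px [[175.14054409 225.07028924]]
punch exp [[182.14506821 264.27230251]]
punch exp [[207.70809152 419.0523705 ]]
finger y range [ 0.51542958 -0.24273996  0.14568069] [ 0.52097825 -0.22151979  0.15149272]
0.05 [ 0.48882442 -0.23557122  0.05067842] [ 0.48369337 -0.24145328  0.04093776] [ 0.49348679 -0.22936844  0.05954708]
0.07 [ 0.48816718 -0.23605711  0.07036539] [ 0.4815493  -0.2409597   0.06056379] [ 0.49222331 -0.22950662  0.07896991]
0.09 [ 0.48901919 -0.23579224  0.09033585] [ 0.48295115 -0.24113075  0.08090378] [ 0.49348357 -0.22906033  0.09991845]
0.11 [ 0.48830631 -0.23547039  0.1104853 ] [ 0.48310793 -0.24112751  0.10019349] [ 0.4921126  -0.2292112   0.11939649]
```

The projections agree: the finger's middle is over the slim punch, at crop (183,265), within about 1 mm. Descend and grasp.

Run:
```python
from m import *
P=(.487,-.235)
print(robot.move_straight([*P,.102],feed=.08,max_force=8),robot.read_tool_pos())
robot.gripper_to(0.0); print("w",robot.read_grip_width(),robot.read_gripper_force(),robot.read_ft_force())
print(robot.move_straight([*P,.27],feed=.12),robot.read_grip_width())
H=(.5717,.074)
robot.goto([*H,.27],[180,0,96.2]); print(robot.move_straight([*H,.16],feed=.12,max_force=8))
print(robot.read_tool_pos(),robot.read_grip_width(),robot.read_ft_force(),robot.read_time())
D={n:robot.get_image(n) for n in("scene","top")}
np.savez("a2.npz",im=D["scene"][0],d=D["scene"][1])
punchfit({"scene":D["scene"]},H,.06)
im,d=D["scene"]; W=cloud("scene",d)
for z in(.075,.09,.105,.12):
    m=(abs(W[...,0]-H[0])<.02)&(abs(W[...,1]-H[1])<.02)&(abs(W[...,2]-z)<.008); print(z,m.sum(),W[m].mean(0),W[m].min(0),W[m].max(0))
print((proj("scene",[*H,.04])),proj("scene",[*H,.068]))
save("pics/b.png",cv2.resize(im[160:300,320:480],None,fx=5,fy=4.2,interpolation=2)[:600])
```

```text
False [ 0.48721153 -0.23526317  0.10217025]
w 0.01113242804803358 29.999980454449542 [-0.08699286  0.5934459   0.84431338]
False 0.01108581968990164
False
[0.57242541 0.07394212 0.16083984] 0.011230334540052378 [-0.39569426  0.58504361 -0.94407201] 11.3167
scene 862 zmax 0.2989900214387288 slope 0.05422172689777781 0.02165884174453441 at z=.1 0.5702195202100482 0.07012317104841521 top [0.5879586  0.05955474 0.29695308]
0.075 17 [0.5744954  0.07166579 0.07804694] [0.57152913 0.06747269 0.07060109] [0.5774221  0.07839741 0.08276243]
0.09 25 [0.57486523 0.07182457 0.09016814] [0.57124466 0.06753758 0.08276243] [0.57926927 0.077389   0.09645817]
0.105 29 [0.57412175 0.07145843 0.10543095] [0.56939289 0.06658625 0.09823007] [0.5773329  0.07695361 0.11250559]
0.12 27 [0.57438295 0.07127322 0.12022343] [0.56927011 0.06626719 0.11243488] [0.57888254 0.07627892 0.12724077]
[[355.82954489 254.82483783]] [[356.05033457 245.45817634]]
```

View pics/b.png

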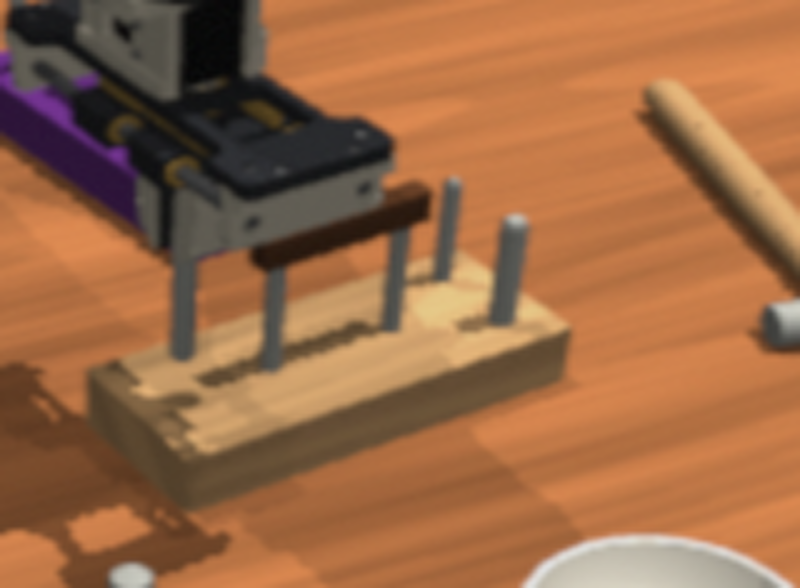

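The punch tip is at scene (356,245), straight above the hole at (356,255), as predicted. Insert.

Run:
```python
from m import *
H=np.array([.5717,.074]); c=np.radians(6.2)
t=np.array(robot.read_tool_pos()); cmd=H+0
r=robot.move_straight([*H,.137],feed=.08,max_force=6); print(r,robot.read_tool_pos())
r=robot.move_straight([*H,.1015],feed=.03,max_force=8)
print(r,robot.read_tool_pos(),robot.read_ft_force(),robot.read_torque(),robot.read_grip_width(),robot.read_time())
```

```text
False [0.5709881  0.07384914 0.1360365 ]
False [0.57187604 0.07400222 0.10201485] [-2.00802647 -0.07818586  5.61032025] [-0.15159982  0.56731349  0.02646838] 0.011391082518131711 13.1833
```

Run:
```python
from m import *
H=[.5717,.074]
print(robot.move_straight([*H,.097],feed=.02,max_force=10),robot.read_tool_pos(),robot.read_ft_force())
robot.gripper_to(.05); robot.dwell(.2)
robot.move_straight([*H,.2],feed=.12,max_force=8)
robot.goto([.40,-.05,.30],[180,0,96.2]); print(robot.read_time())
D={n:robot.get_image(n) for n in("scene","top")}
rackfit(D); punchfit({"scene":D["scene"]},H,.05)
a=cv2.resize(D["scene"][0][180:290,320:440],None,fx=3.3,fy=3.3,interpolation=2)
b=cv2.resize(D["top"][0][180:290,200:320],None,fx=3.3,fy=3.3,interpolation=2)
save("pics/c.png",np.hstack([a,b]))
```

```text
True [0.57237643 0.0739691  0.10186538] [-2.58814025 -0.33131614 10.86560526]
16.3
scene rect ((0.5609713196754456, 0.15854285657405853), (0.09704339504241943, 0.22389627993106842), 5.861042499542236)
 bar ((0.5611839294433594, 0.1577538549900055), (0.017918359488248825, 0.09429634362459183), 6.575770378112793) z 0.13609912795154994
top rect ((0.5638865828514099, 0.1584390252828598), (0.09059364348649979, 0.22034768760204315), 6.215770244598389)
 bar ((0.5635966062545776, 0.15807045996189117), (0.014512907713651657, 0.09387096017599106), 5.446153163909912) z 0.13581409507340236
scene 139 zmax 0.12138796290778887 slope -0.00833046081055525 0.022948051445057384 at z=.1 0.5687771986858786 0.07400230530359798 top [0.57090729 0.07287908 0.11884978]
```

View pics/c.png

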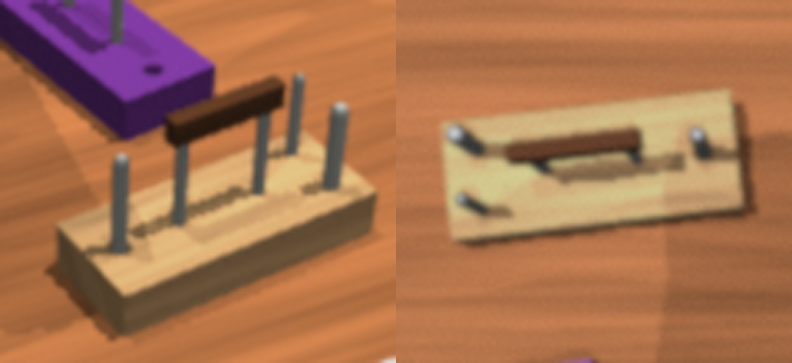

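The slim punch is fully down, with its top at 120 mm (scene crop (121,157)), and the rack has not moved. Now the handle.

Run:
```python
from m import *
B=[.5628,.158]
robot.goto([*B,.24],[180,0,96.2])
print(robot.move_straight([*B,.123],feed=.1,max_force=8),robot.read_tool_pos())
robot.gripper_to(0.0); robot.dwell(.3)
print("w",robot.read_grip_width(),robot.read_gripper_force(),robot.read_ft_force(),robot.read_torque(),robot.read_tool_pos())
robot.move_straight([*B,.145],feed=.03); robot.dwell(.3)
print(robot.read_ft_force(),robot.read_torque(),robot.read_grip_width(),robot.read_tool_pos(),robot.read_time())
im,d=robot.get_image("scene"); W=cloud("scene",d)
x,y,z=np.moveaxis(W,-1,0); m=(abs(x-.56)<.07)&(abs(y-.155)<.13)&(z>.05)&(z<.078)&(im[...,0]>im[...,2]*1.3)&(im[...,0]>130)
print(m.sum(),np.linalg.lstsq(np.c_[W[m][:,:2]-B,np.ones(m.sum())],W[m][:,2],rcond=None)[0])
save("pics/d.png",cv2.resize(im[150:300,310:470],None,fx=4,fy=4,interpolation=2))
```

```text
False [0.56338626 0.1581618  0.12372622]
w 0.013972744302470287 30.00024676322937 [-2.38461438 -0.41543955  2.05283234] [-0.1662566  0.4502806  0.0252938] [0.56254722 0.15801508 0.12300757]
[ 0.62767377  0.29986312 -8.22963181] [-0.09814769  0.00632802  0.03440502] 0.014078303326532638 [0.56271614 0.15797868 0.14483434] 20.9167
1571 [-0.0046663  -0.00135366  0.06264041]
```

View pics/d.png

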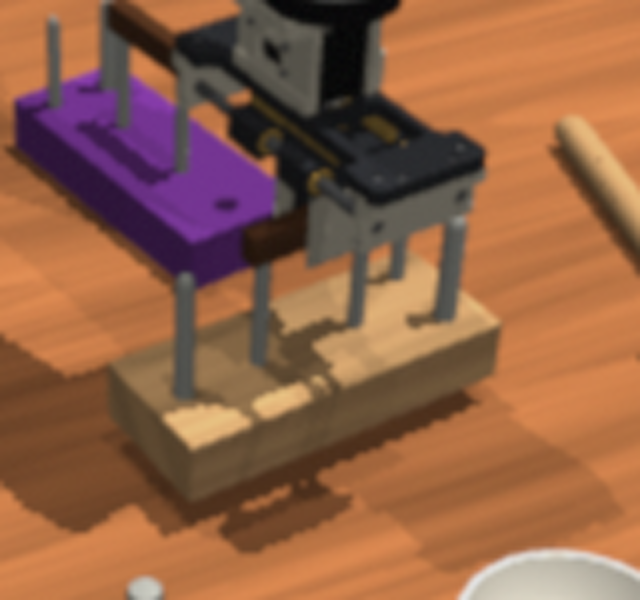

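The rack is 22 mm up and level to 0.3°, with the punch still seated at crop (184,335). Lift it the rest of the way and hold.

Run:
```python
from m import *
B=[.5628,.158]
robot.move_straight([*B,.2435],feed=.05)
def lv():
    im,d=robot.get_image("scene"); W=cloud("scene",d)
    x,y,z=np.moveaxis(W,-1,0); m=(abs(x-.56)<.07)&(abs(y-.155)<.13)&(z>.148)&(z<.172)&(im[...,0]>im[...,2]*1.3)&(im[...,0]>130)
    print(m.sum(),np.linalg.lstsq(np.c_[W[m][:,:2]-B,np.ones(m.sum())],W[m][:,2],rcond=None)[0]); return im
lv(); robot.dwell(3.3); im=lv()
print(robot.read_tool_pos(),robot.read_ft_force(),robot.read_grip_width(),robot.read_time())
save("pics/e.png",im)
```

```text
1575 [-0.00533817 -0.00058449  0.16097706]
1582 [-0.00348682 -0.00031824  0.16126122]
[0.56277979 0.15798562 0.24347913] [ 1.63034602 -0.23740976 -8.32435522] 0.013814041113424307 26.4833
```

View pics/e.png

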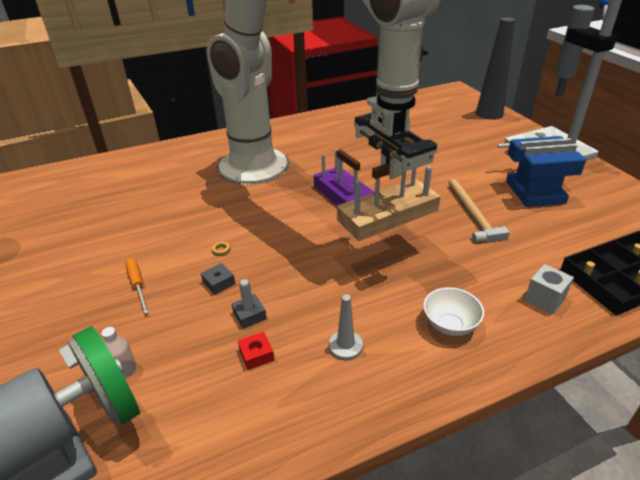

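The rack is held level, its underside 12 cm up, at scene (388,210). The slim punch is in it at (357,195), and the other things are where they were.

```bash
python3 -c "
from station import robot
print(robot.finish_job())"
```

```text
the job is handed in; nothing more can be done
None
```

The slim punch is fully seated in the wooden rack's hole and released; the rack was lifted 12 cm, held level for over three seconds and is still held up, and the job is handed in at about 26.5 s of the 56 s allowed (no verdict was returned).

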